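Hand-held flash exposure: plate into the chamber, bayonet lid held at half turn

TASK

Draw the one tall glass plate straight up out of the slotted rack and stand it upright in the slot inside the round exposure chamber, right down on its floor. Then set the lid on so that its two lugs drop through the gaps of the collar and its flange sits down on the rim, and turn it clockwise (seen from above) against its return spring to about half way to the lock: some 35 of the 70 degrees. Finish there, still holding the lid at that half turn with the gripper closed on it, for the lamp burns only while it is held: never let the catch lock, and leave the short plates and the other things on the bench where they are.

Things in the scene. Friction and masses are not known exactly. Their poses are not given: they have to be found in the camera images.
- chamber: Round white exposure chamber, fixed to the bench, 120 mm across, with an aluminium bayonet collar (100 mm across) on top and a small control pod with a black knob on its -x side, 95 mm from the axis. Origin: on its axis, at bench height; z up. Its inside and collar are told under plate_slot and collar_rim, which turn with it
- plate_slot (a point): Centre of the floor of the slot inside the chamber, on the axis, 24 mm above the bench; same axes as the chamber. The slot is 6.8 mm wide along x and 41 mm long along y; its bevelled mouth, 17 mm wide, is 33 mm above this floor. A seated tall plate stands across x, its top 36 mm above the rim
- collar_rim (a point): Centre of the collar's flat rim, 80 mm above the bench; same axes as the chamber. The lip under the rim is 5 mm thick, bore radius 33 mm, bevelled to 35.5; the slot under it is 12 mm high. Two gaps in the lip, centred on +y and -y, 17 mm wide, let the lid's lugs in. Lines outside mark entry and lock, a dot the half way. The catch with its black knob is at 34 degrees from +x towards +y
- lid: Loose lid: hollow aluminium lamp head, 62 mm across, open below (inside radius 28 mm, 54 mm deep), with a 92 mm flange whose underside is 14 mm above the origin, and a black grip bar on top. About 0.18 kg. Origin: on the axis at the bottom edge; on the bench at the start. Seated, flange on the rim, its origin is 66 mm above the bench
- lid_lugs (a point): On the lid's axis, 3 mm above its origin, at mid-height of the two lugs: 10 mm wide, 6 mm high, reaching out to radius 38 mm at the lid's +y and -y, in line with the bar. Lower the lid with its y axis along the chamber's y axis (within about 4 degrees; either way round), so that the lugs pass the gaps
- grip_bar (a point): Top of the lid's grip bar, on the axis, 84 mm above the lid's origin; same axes as the lid. The bar is 14 mm wide along x, 56 mm long along y and stands 26 mm high on the flat top of the lid
- flash_ring (a joint): Turn of the sprung brass ring under the lip (rad), 0 at rest, growing clockwise from above. The lugs meet its dogs after some 7 degrees (0.13 rad) of lid turn from entry, then push it: ring = lid turn - 0.13. Let go, it springs back. Spring: 0.08 N m at first, 0.23 N m at 0.6 rad. From 45 degrees of lid turn the lug rides on the catch, at 70 (ring 1.1) it locks. Half way: 35 degrees, ring 0.48
- tall_plate: The tall coated glass plate: 4 mm thick along its x, 36 mm wide along its y, 92 mm high, with a grey grip strip 8 mm thick along the top 14 mm. About 50 g. Origin: centre of its bottom edge, z up. Starts in an end slot or the middle slot of the rack; may stand in the chamber either way round
- rack: White slotted rack, fixed, 134 mm long along its x, 54 mm wide along its y, 45 mm high; five slots 6.4 mm wide at x = -44, -22, 0, 22, 44 mm, their floor 8 mm above the origin. Plates stand across it in the end slots and the middle one, 36 mm free between their grip strips. Origin: centre of its underside
- short_plate_a: A plate like the tall one but 66 mm high; stays in its slot. Origin: centre of its bottom edge
- short_plate_b: As short_plate_a
- vial_0: Sample vial with screw cap, 23 mm across, 52 mm high, bystander. Origin: centre of its underside
- vial_1: As vial_0
- vial_2: As vial_0
- stopper_box: Small card box, 70 x 70 x 32 mm, bystander. Origin: underside
- tape_roll: Roll of tape lying flat, 68 mm across, 19 mm high, bystander. Origin: underside
- pinch_clip: Small spring clip, 11 x 56 x 14 mm, bystander. Origin: underside
- funnel: White funnel standing on its wide mouth, 69 mm across, 94 mm high, bystander. Origin: underside
- tweezers: Steel forceps lying flat, 13 x 129 x 9 mm, bystander. Origin: underside. To the left of it, on the lower counter, stands the solid burette stand: its tubes reach 0.66 m above the bench at about x 0.20, y 0.40 and x 0.33, y 0.33, some 0.43 m from the base axis; keep the arm clear of it, on the way in from the left too
- pen: Marker pen lying flat, 11 x 116 x 10 mm, bystander. Origin: underside
Not all that is in view belongs to the job. Leave any yellow look-alike of the lid alone.

How it is judged:
On the way, in this order (a step that is already met when the one before it is completed fails the run):
1. the tall plate is drawn up clear of the rack's slots (z of tall_plate in the frame of rack above 0.048 m and angle between tall_plate's own z axis and vertical below 0.35 rad), for 0.1 s.
2. the tall plate stands in the chamber's slot, down on its floor, let go (z of tall_plate in the frame of chamber below 0.0275 m and horizontal distance between tall_plate and chamber below 0.007 m and angle between tall_plate's own z axis and vertical below 0.15 rad and contact force between the fingers and tall_plate below 0.1 N), for 0.2 s.
3. the lid sits on the rim with its lugs through the gaps, not yet turned (z of lid in the frame of chamber below 0.0685 m and horizontal distance between lid and chamber below 0.005 m and angle between the z axis of lid and the z axis of chamber, either way round below 0.08 rad and value of joint flash_ring below 0.15 rad), for 0.1 s.
At the end, for the whole second after the job is handed in: Fingers hold the lid (over 3 N), seated on the collar (within 5 mm of its axis, 3.5 mm of the rim, level), turned so that the sprung ring stays at 0.31 to 0.66 rad (lid 25 to 45 degrees); the tall plate stands in the chamber slot within 3.5 mm of its floor and 0.15 rad of upright (value of joint flash_ring between 0.31 and 0.66 rad and z of lid in the frame of chamber between 0.063 and 0.0695 m and horizontal distance between lid and chamber below 0.005 m and angle between the z axis of lid and the z axis of chamber, either way round below 0.08 rad and contact force between the fingers and lid above 3 N and z of tall_plate in the frame of chamber below 0.0275 m and horizontal distance between tall_plate and chamber below 0.007 m and angle between tall_plate's own z axis and vertical below 0.15 rad); the arm keeps its last pose, push and grip.
It fails at once if the lid was turned on until the catch locked (ring past 0.95 rad) (value of joint flash_ring above 0.95 rad).
It fails at once if the tall plate was tipped over (angle between tall_plate's own z axis and vertical above 0.8 rad).
It fails at once if a short plate was disturbed (distance of any of short_plate_a, short_plate_b from where it was at the start of the episode above 0.015 m).
It fails at once if a thing on the bench was pushed away or knocked over (distance of any of vial_0, vial_1, vial_2, stopper_box, tape_roll, pinch_clip, funnel, tweezers, pen from where it was at the start of the episode above 0.03 m or angle between any of vial_0, vial_1, vial_2, funnel's own z axis and vertical above 0.5 rad).
It also fails if it takes over 58 s, if anything falls off the work surface, if the arm or the gripper's body presses on something with over 40 N, if the wrist force passes 120 N, or if a joint passes its speed limit or range.

ROBOT

A 6-joint arm with a two-finger parallel gripper is mounted at the origin on a cart in front of the work surface, level with it; the furniture and walls round the work are solid. World frame = base frame: x ahead of the robot, y to its left, z up, the work surface at z = 0. Lengths are in m, angles in rad, forces in N, time in s.
With the tool pointing down it reaches from about 0.35 to 0.775 m from the base axis. Payload 7.3 kg.
Tool frame: the origin (TCP) lies on the centre line of the jaws, within the pads' length; the fingertips stand 17 mm ahead of it and the grasp point (between the pads) lies 2 mm behind it (robot.tcp_to_tips is the distance from the TCP to the fingertips, in m); z points along the fingers, y is the line along which they close (so a half turn about z gives the same grasp; the last joint's range is limited). The gripper opens to 92 mm and grips with 3 to 60 N. Pads are 19 mm wide; open, the fingers measure 130 mm over their backs; the gripper's body (75 mm by 190 mm) begins 47 mm behind the grasp point.
Start: joints at [-1.47, 0.342, 1.524, -0, 1.275, -0.146], TCP at [0.128, -0.509, 0.244] pointing down, gripper open.
Joint ranges: [-2.53, 2.53], [-0.77, 2.02], [0.04, 2.7], [-1, 4.14], [0.28, 2.66], [-3.11, 3.11]. Speed limits (rad/s): [2.57, 2.57, 3.14, 3.14, 3.14, 3.14].

INTERFACE

Orientations are given as [roll, pitch, yaw] about the fixed x, y, z axes, in that order (R = Rz(yaw) Ry(pitch) Rx(roll)).
In Python, from cell import robot gives the robot as it stands. The module is installed in compiled form; this text tells all that it offers.
- The arm moves only by the tool carry_out, never from a script. Its argument "commands" is a list of rows, each a list of 3 entries, a list of its own where there are three numbers: the shift along the tool's x, y, z in m, then the turn about the tool's z in rad, then the opening, from 0 (shut) to 1 (fully open). In form: [[[dx, dy, dz], yaw, claw], ...]. A call has 1 to 20 rows; each row shifts and turns the commanded pose from where the row before left it, along the tool's axes as they then stand; what a row does not reach is not made up. A row lasts 1/8 s, in which the tool goes at most 62.5 mm and 10.7 degrees, less where a joint would pass 70% of its speed; a pose out of reach is approached as far as the arm can. A call is refused whole if a number of a shift passes 0.0625 or a number of a turn 0.188, either way. A call with a gripper value outside its range is refused whole. The fingers move at their own pace and stop on an object; "newtons" is the grip in N (left out, the last holds). Time passes only in rows, so rows that do not move let the fingers close. It gives the time, the measured TCP pose, the force, the opening and the grip force at its end, in the units of the state.
- robot.observe(): the state, without advancing time (a new reading comes with each control period).
- robot.read_camera(name): name is "scene" or "top"; returns a dict with "pixels" (420x560x3 uint8, red, green, blue), "fx", "fy", "cx", "cy" (pixels), "view" (4x4, takes a point from world to camera coordinates). Camera axes: x right, y up, looking along -z (the intrinsics and any distortion apply to the point x, -y, -z); pixel columns grow to the right and rows downward; lengths in m; the calibration is good to about 2 mm. A picture is of the moment at which its call begins. There is no depth.
- robot.hand_in(): hands the job in; it is judged then, once.
Trained networks look in a picture, given as the dict that the camera call returned (one of the last four; its "shot" number tells which), for a name from the list of things; names that differ only in an ending like _2 or _b are one class to them, and where a whole thing is asked for, a point or a joint stands for the part that bears it (a point fixed in the world has none). Each returns a list of dicts, best first, with "p" (0 to 1); they miss things now and then, are a little off and sometimes report something else, mostly with a low value. They report only what shows in the picture. A call takes as long as a camera call. They do not tell look-alikes from the thing itself.
- robot.find_in(picture, name): "at" ([column, row] in pixels, amid what is visible of it).
- robot.tip_of(picture, name): "at" ([column, row] in pixels: a listed point, or the origin of a listed thing).
The state is a dict: "time": time; "qpos": joint angles; "qvel": joint speeds; "joint_efforts": joint torques, N m; "tool_pos": TCP position; "tool_rot": TCP orientation; "contact_force": force on the tool from outside, world axes, zero at the start; "torque": the same for the moment, N m; "opening": finger opening in m; "grip_force": force on a finger pad.
Only numpy, scipy, OpenCV 4.12 (cv2) and the standard library are available. Lean on these libraries where they do the work, as an engineer would, in place of code of your own. Each camera call takes 0.05 s, during which the arm holds its last target. There are 200 camera calls.

## Working session

There is one attempt and no reset: what is moved stays moved. The work goes in short steps, Python scripts to look and compute and a tool call to move; the robot and the scene stay as the last step left them, time stands still between calls to the robot, and variables do not carry over. Pictures are saved under pics/ and viewed, at most 10 in all, crops included, and the job is handed in when it is done.

Besides the shell and the picture viewer there is one more tool, called after "Emit:" in YAML: its name, and indented under it one key for each argument. carry_out: Moves the arm, as the interface text tells. Its arguments: {"type":"object","properties":{"commands":{"type":"array"},"newtons":{"type":"number"}},"required":["commands"]}

```bash
mkdir -p pics; cat > h.py <<'E'
import numpy as np, cv2
from cell import robot
def ray(pic,uv):
    # world origin, direction
    V=np.array(pic["view"]);R=V[:3,:3];t=V[:3,3]
    d=np.array([(uv[0]-pic["cx"])/pic["fx"],-(uv[1]-pic["cy"])/pic["fy"],-1.0])
    return -R.T@t, R.T@d
def atz(pic,uv,z):
    o,d=ray(pic,uv); return o+d*(z-o[2])/d[2]
def tri(p1,u1,p2,u2):
    A=[];b=[]
    M=np.zeros((3,3));v=np.zeros(3)
    for p,u in((p1,u1),(p2,u2)):
        o,d=ray(p,u);d=d/np.linalg.norm(d);P=np.eye(3)-np.outer(d,d);M+=P;v+=P@o
    return np.linalg.solve(M,v)
def proj(pic,X):
    c=np.array(pic["view"])@np.r_[X,1]
    return [pic["cx"]+pic["fx"]*c[0]/-c[2], pic["cy"]-pic["fy"]*c[1]/-c[2]]
def save(pic,n): cv2.imwrite("pics/"+n,pic["pixels"][:,:,::-1])
E
python3 - <<'E'
from h import *
np.set_printoptions(precision=3,suppress=True)
s=robot.read_camera("scene");t=robot.read_camera("top")
print({k:v for k,v in t.items() if k not in("pixels",)});print({k:v for k,v in s.items() if k!="pixels"})
save(s,"s0.png");save(t,"t0.png")
for n in ["chamber","plate_slot","collar_rim","lid","lid_lugs","grip_bar","tall_plate","rack","short_plate_a","vial_0","stopper_box","tape_roll","pinch_clip","funnel","tweezers","pen"]:
    for nm,p in(("s",s),("t",t)):
        print(n,nm,[(np.round(r["at"],1).tolist(),round(r["p"],2)) for r in robot.tip_of(p,n)][:4],"F",[(np.round(r["at"],1).tolist(),round(r["p"],2)) for r in robot.find_in(p,n)][:3])
print(robot.observe())
E
```

```text
{'fx': 452.25148284040716, 'fy': 452.25148284040716, 'cx': 282.8214815178631, 'cy': 213.56807175299474, 'view': array([[ 0.017, -1.   ,  0.014,  0.081],
       [ 0.992,  0.018,  0.124, -0.545],
       [-0.124,  0.012,  0.992, -1.049],
       [ 0.   ,  0.   ,  0.   ,  1.   ]]), 'shot': 2}
{'fx': 411.2027146232288, 'fy': 411.2027146232288, 'cx': 280.34561931832803, 'cy': 205.77498439759694, 'view': array([[ 0.813, -0.582,  0.   , -0.391],
       [ 0.399,  0.557,  0.728, -0.321],
       [-0.424, -0.592,  0.685, -0.747],
       [ 0.   ,  0.   ,  0.   ,  1.   ]]), 'shot': 1}
chamber s [([334.8, 239.4], 0.75), ([264.0, 204.6], 0.55), ([275.2, 284.7], 0.36)] F [([332.3, 231.4], 0.95), ([261.6, 185.6], 0.22)]
chamber t [([323.8, 186.3], 0.89), ([249.2, 209.1], 0.69), ([260.8, 200.9], 0.41)] F [([322.6, 187.2], 0.63)]
plate_slot s [([262.0, 205.1], 0.74), ([331.8, 230.9], 0.62)] F [([330.8, 229.7], 0.62)]
plate_slot t [([326.6, 185.5], 0.87)] F [([323.0, 185.4], 0.75)]
collar_rim s [([334.2, 215.4], 0.82), ([244.0, 268.4], 0.35)] F [([327.2, 230.3], 0.91), ([292.1, 169.3], 0.49)]
collar_rim t
[... 2391 characters left out ...]
, 0.42)] F [([176.8, 208.9], 0.5)]
pen s [([388.4, 247.4], 0.69), ([277.2, 205.9], 0.63), ([211.2, 230.0], 0.43)] F [([219.8, 218.0], 0.6), ([240.9, 167.8], 0.36)]
pen t [([240.9, 277.2], 0.51), ([245.9, 209.3], 0.24)] F [([240.0, 275.0], 0.73)]
{'time': 3.3, 'qpos': array([-1.47 ,  0.342,  1.524, -0.   ,  1.275, -0.146]), 'qvel': array([ 0.002, -0.002, -0.001,  0.002, -0.001, -0.001]), 'joint_efforts': array([ -0.   , -43.113, -24.448,   0.072,   0.048,  -0.   ]), 'tool_pos': array([ 0.128, -0.509,  0.244]), 'tool_rot': array([3.142, 0.   , 0.247]), 'contact_force': array([ 0.352, -0.256,  0.059]), 'torque': array([ 0.02 , -0.027,  0.037]), 'grip_force': 0.0, 'opening': 0.09177062793748826}
```

```bash
python3 - <<'E'
import cv2
t=cv2.imread("pics/t0.png");s=cv2.imread("pics/s0.png")
cv2.imwrite("pics/t1.png",cv2.resize(t[100:340,160:460],None,fx=2.5,fy=2.5,interpolation=cv2.INTER_CUBIC))
cv2.imwrite("pics/s1.png",cv2.resize(s[140:320,190:430],None,fx=3.3,fy=3.3,interpolation=cv2.INTER_CUBIC))
E
```

```text
(no output)
```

View pics/t1.png

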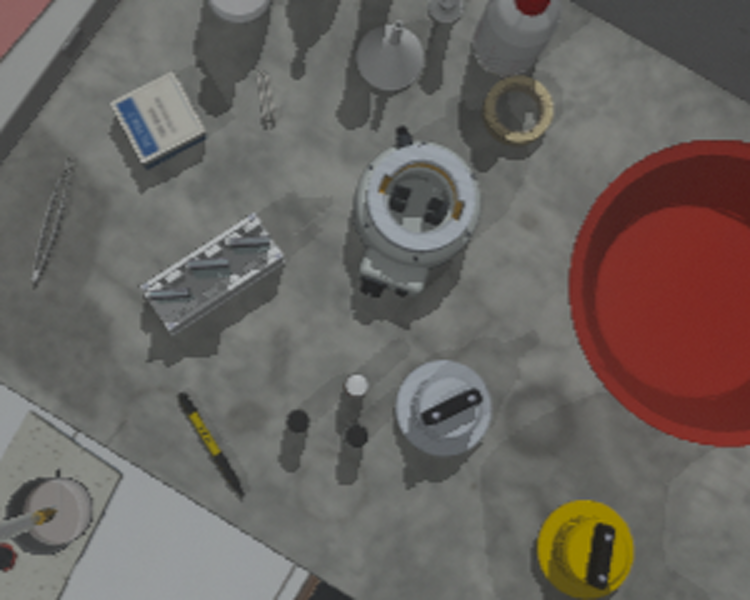

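View pics/s1.png

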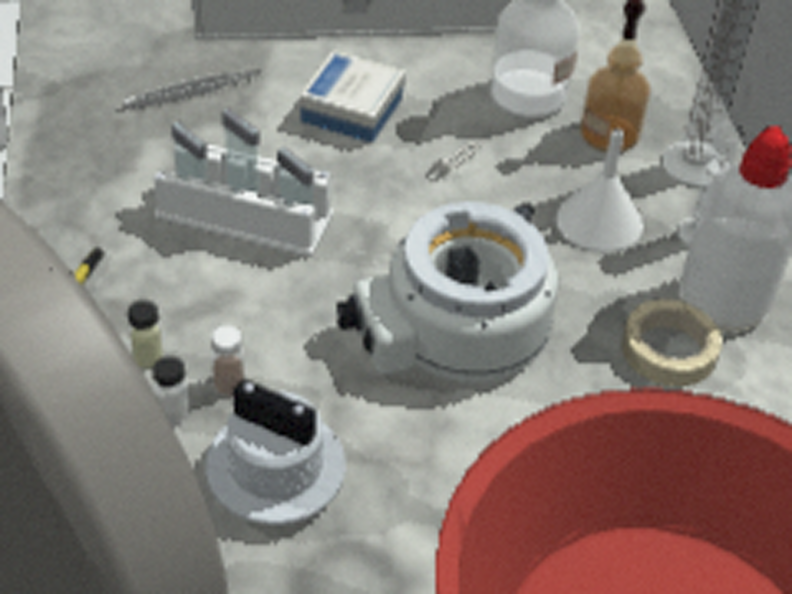

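```bash
python3 - <<'E'
import cv2,numpy as np
t=cv2.imread("pics/t0.png");s=cv2.imread("pics/s0.png")
def c(i,cx,cy,w,h): return cv2.resize(i[cy-h//2:cy+h//2,cx-w//2:cx+w//2],(400,300),interpolation=cv2.INTER_CUBIC)
cv2.imwrite("pics/z1.png",np.vstack([np.hstack([c(t,244,208,72,54),c(s,265,192,72,54)]),np.hstack([c(t,327,180,72,54),c(t,338,262,72,54)])]))
E
```

```text
(no output)
```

View pics/z1.png

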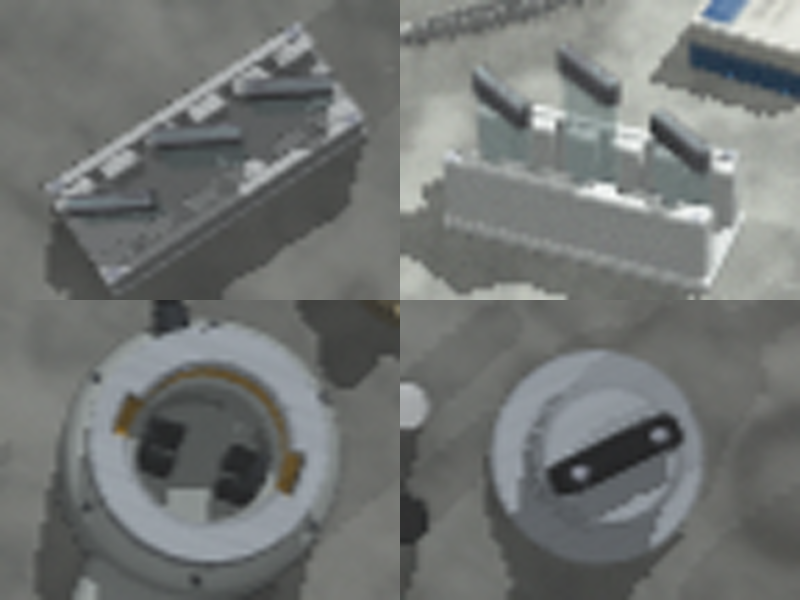

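```bash
cat > fit.py <<'E'
from h import *
from scipy.optimize import minimize
def circ(r,z,n=72):
    a=np.arange(n)*2*np.pi/n; return np.c_[r*np.cos(a),r*np.sin(a),np.full(n,z)]
def rect(w,l,z,n=20):
    u=np.linspace(-.5,.5,n);h=np.full(n,.5)
    p=np.vstack([np.c_[u,h],np.c_[u,-h],np.c_[h,u],np.c_[-h,u]])*[w,l]
    return np.c_[p,np.full(len(p),z)]
def edge(pic,s=0.8):
    g=cv2.GaussianBlur(cv2.cvtColor(pic["pixels"],cv2.COLOR_RGB2GRAY).astype(np.float32),(0,0),s)
    return np.sqrt(np.hypot(cv2.Sobel(g,-1,1,0),cv2.Sobel(g,-1,0,1)))
def score(p,pts,pe):
    c,s=np.cos(p[2]),np.sin(p[2]); v=0
    W=np.c_[pts@[c,-s,0]+p[0],pts@[s,c,0]+p[1],pts[:,2]]
    for pic,e in pe:
        C=np.c_[W,np.ones(len(W))]@np.array(pic["view"]).T
        u=(pic["cx"]+pic["fx"]*C[:,0]/-C[:,2]).astype(np.float32);w=(pic["cy"]-pic["fy"]*C[:,1]/-C[:,2]).astype(np.float32)
        v+=cv2.remap(e,u[None],w[None],cv2.INTER_LINEAR).mean()
    return v
def fit(p0,pts,pics,yaw=True,span=.008,sy=.25):
    pe=[(p,edge(p)) for p in pics]; best=None
    g=np.linspace(-span,span,9); ys=np.linspace(-sy,sy,11) if yaw else [0]
    c=max(((score([p0[0]+a,p0[1]+b,p0[2]+y],pts,pe),p0[0]+a,p0[1]+b,p0[2]+y) for a in g for b in g for y in ys))
    f=lambda q:-score([q[0]/100,q[1]/100,q[2] if yaw else p0[2]],pts,pe)
    r=minimize(f,[c[1]*100,c[2]*100,c[3]],method="Nelder-Mead",options=dict(initial_simplex=[[c[1]*100+a,c[2]*100+b,c[3]+d] for a,b,d in((0,0,0),(.2,0,0),(0,.2,0),(0,0,.06))]))
    return np.round([r.x[0]/100,r.x[1]/100,r.x[2],-r.fun],4)
E
python3 - <<'E'
from fit import *
s=robot.read_camera("scene");t=robot.read_camera("top")
np.savez("pics0.npz",s=s,t=t)
print("rim",tri(s,[334.2,215.4],t,[330.2,179.3]),"bar",tri(s,[274.2,259.7],t,[341,262.7]),"strip",tri(s,[263,177.5],t,[243.1,205.7]))
r=atz(t,[330.2,179.3],.08);b=atz(t,[341,262.7],.084);k=atz(t,[243.1,205.7],.1)
for nm,P in(("both",(s,t)),("t",(t,)),("s",(s,))):
    print(nm,"rim",fit([*r[:2],-.35],np.vstack([circ(.05,.08),circ(.0355,.08)]),P,False))
    print(nm,"lid",fit([*b[:2],.41],np.vstack([rect(.014,.056,.084),circ(.031,.058,40),circ(.046,.018,40)]),P))
    print(nm,"bar",fit([*b[:2],.41],rect(.014,.056,.084),P))
    print(nm,"strip",fit([*k[:2],.05],rect(.008,.036,.1),P))
g=[atz(t,[291+x/5.556,153+(y-300)/5.556],.07) for x,y in((128,413),(290,472))]; d=g[0]-g[1];print("yawgap",np.arctan2(-d[0],d[1]))
for P,n in((s,"s"),(t,"t")): print([ (r["at"],r["p"]) for r in robot.tip_of(P,"collar_rim")[:1]])
for n in("lid","grip_bar"):
  print(n,[[(np.round(r["at"],1),round(r["p"],2)) for r in robot.tip_of(P,n)] for P in(s,t)])
E
```

```text
rim [ 0.61924681 -0.01695077  0.08443844] bar [ 0.4305553  -0.04299267  0.08520796] strip [0.5538112  0.18027674 0.09591724]
both rim [ 6.2270e-01 -1.3500e-02 -3.3230e-01  2.4749e+01]
both lid [ 0.4293 -0.0417  0.4416 21.9914]
both bar [ 0.4312 -0.047   0.3858 25.3026]
both strip [ 0.5472  0.1676 -0.0319 21.8752]
t rim [ 0.6226 -0.0127 -0.3164 11.2235]
t lid [ 0.4289 -0.0408  0.4335 10.9558]
t bar [ 0.4287 -0.0404  0.4309 13.6329]
t strip [ 0.5621  0.1889  0.4224 11.4513]
s rim [ 0.623  -0.0141 -0.3414 13.6495]
s lid [ 0.4295 -0.0447  0.4833 11.8917]
s bar [ 0.4301 -0.0464  0.4009 13.5315]
s strip [ 0.5474  0.1692  0.2221 13.9808]
yawgap -0.33659017720074624
[([335.8, 216.5], 0.71)]
[([329.9, 177.8], 0.57)]
lid [[(array([274.6, 283.5]), 0.68)], [(array([394.5, 318.5]), 0.98), (array([337.1, 265.6]), 0.63), (array([334.4, 259.8]), 0.26)]]
grip_bar [[(array([272.7, 259.4]), 0.69), (array([258.2, 255.1]), 0.48)], [(array([407.8, 324. ]), 0.85), (array([340.4, 261.4]), 0.67), (array([183.5, 188.6]), 0.36)]]
```

```bash
python3 - <<'E'
from fit import *
D=np.load("pics0.npz",allow_pickle=True);s=D["s"].item();t=D["t"].item()
for a,b,z in(((60,205),(155,198),.074),((150,137),(240,133),.1),((240,90),(330,85),.074)):
    p,q=[atz(t,[208+x/5.556,181+y/5.556],z) for x,y in(a,b)];d=p-q;print((p+q)/2,np.arctan2(-d[0],d[1]),np.hypot(*d[:2]))
def draw(pic,cx,cy,sh,f=11):
    w,h=36,27
    im=cv2.resize(pic["pixels"][cy-h:cy+h,cx-w:cx+w,::-1],(400*1,300),interpolation=cv2.INTER_CUBIC)
    k=400/72
    for P,col in sh:
        for X in P:
            u,v=proj(pic,X);cv2.circle(im,(int((u+.5-cx+w)*k),int((v+.5-cy+h)*k)),0,col,-1)
    return im
def pl(p,pts):
    c,s_=np.cos(p[2]),np.sin(p[2]);return np.c_[pts@[c,-s_,0]+p[0],pts@[s_,c,0]+p[1],pts[:,2]]
st=[(pl([.555,.180,-.06],rect(.008,.036,.1)),(0,0,255))]
rm=[(pl([.6227,-.0135,-.335],np.vstack([circ(.05,.08),circ(.0355,.08),rect(.0068,.041,.057),rect(.1,.017,.08)])),(0,0,255))]
ld=[(pl([.429,-.0415,.435],np.vstack([rect(.014,.056,.084),circ(.031,.058),circ(.046,.018)])),(0,0,255))]
cv2.imwrite("pics/o1.png",np.vstack([np.hstack([draw(t,244,208,st),draw(s,265,192,st)]),np.hstack([draw(t,327,180,rm),draw(t,338,262,ld)])]))
E
```

```text
[0.52730235 0.21844362 0.074     ] 0.09271439344396577 0.03926779473125459
[0.55203615 0.18109653 0.1       ] 0.0637815361774033 0.03637913366372872
[0.57639566 0.14625655 0.074     ] 0.075359212452083 0.037472213201595134
```

View pics/o1.png

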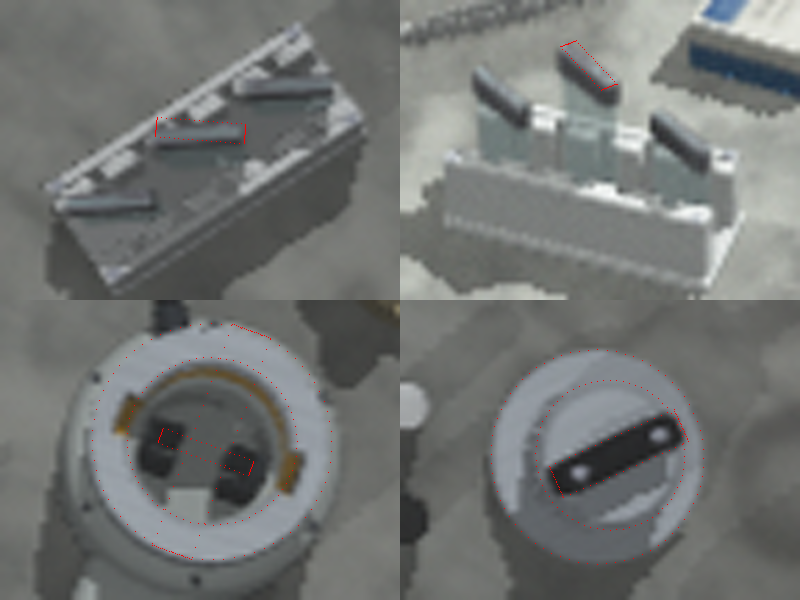

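Emit:
carry_out:
  commands:
    - [[0.034,-0.023,0],0,0.5]
    - [[0.034,-0.023,0],0,0.5]
    - [[0.034,-0.023,0],0,0.5]
    - [[0.034,-0.023,0],0,0.5]
    - [[0.034,-0.023,0],0,0.5]
    - [[0.034,-0.023,0],0,0.5]
    - [[0.034,-0.023,0],0,0.5]
    - [[0.034,-0.023,0],0,0.5]
    - [[0.034,-0.023,0],0,0.5]
    - [[0.034,-0.023,0],0,0.5]
    - [[0.023,-0.033,0],0,0.5]
    - [[0.023,-0.033,0],0,0.5]
    - [[0.023,-0.033,0],0,0.5]
    - [[0.023,-0.033,0],0,0.5]
    - [[0.023,-0.033,0],0,0.5]
    - [[0.023,-0.033,0],0,0.5]
    - [[0.023,-0.033,0],0,0.5]
    - [[0.023,-0.033,0],0,0.5]
    - [[0.023,-0.033,0],0,0.5]
    - [[0.023,-0.033,0],0,0.5]

```text
time: 6.2
tool_pos: [0.5446, 0.1745, 0.2437]
tool_rot: [3.141, -0.0, 0.247]
contact_force: [0.2, -1.2, 1.1]
opening: 0.0457
grip_force: 0.0
```

Emit:
carry_out:
  commands:
    - [[0,0,0],-0.174,0.5]
    - [[0,0,0],-0.174,0.5]
    - [[0,0,0],-0.174,0.5]
    - [[0,0,0],-0.174,0.5]
    - [[0,0,0],-0.174,0.5]
    - [[0,0,0],-0.174,0.5]
    - [[0,0,0],-0.174,0.5]
    - [[0,0,0],-0.174,0.5]
    - [[0,0,0],0,0.5]

```text
time: 7.32
tool_pos: [0.5442, 0.1732, 0.2436]
tool_rot: [-3.141, 0.0, 1.637]
contact_force: [0.0, 0.4, 0.6]
opening: 0.0459
grip_force: 0.0
```

Emit:
carry_out:
  commands:
    - [[0.004,0.004,0.029],0,0.45]
    - [[0.003,0.005,0.029],0,0.45]
    - [[0,0,0.029],0,0.45]
    - [[0,0,0.029],0,0.45]
    - [[0,0,0],0,0.45]

```text
time: 7.95
tool_pos: [0.5513, 0.1805, 0.1257]
tool_rot: [-3.137, 0.001, 1.636]
contact_force: [0.3, 0.5, 0.1]
opening: 0.0413
grip_force: 0.0
```

```bash
cat > look.py <<'E'
import sys
from h import *
# look.py name cxs cys cxt cyt : zoomed scene | top
n=sys.argv[1];a=list(map(int,sys.argv[2:6]))
s=robot.read_camera("scene");t=robot.read_camera("top")
c=lambda p,x,y:cv2.resize(p["pixels"][y-36:y+36,x-24:x+24,::-1],(400,600),interpolation=cv2.INTER_CUBIC)
cv2.imwrite("pics/"+n,np.hstack([c(s,a[0],a[1]),c(t,a[2],a[3])]))
print(robot.observe()["tool_pos"],robot.observe()["tool_rot"])
E
python3 look.py p1.png 263 172 243 205
```

```text
[0.55318279 0.18084078 0.12845975] [ 3.14077793e+00 -3.60303211e-05  1.63688812e+00]
```

View pics/p1.png

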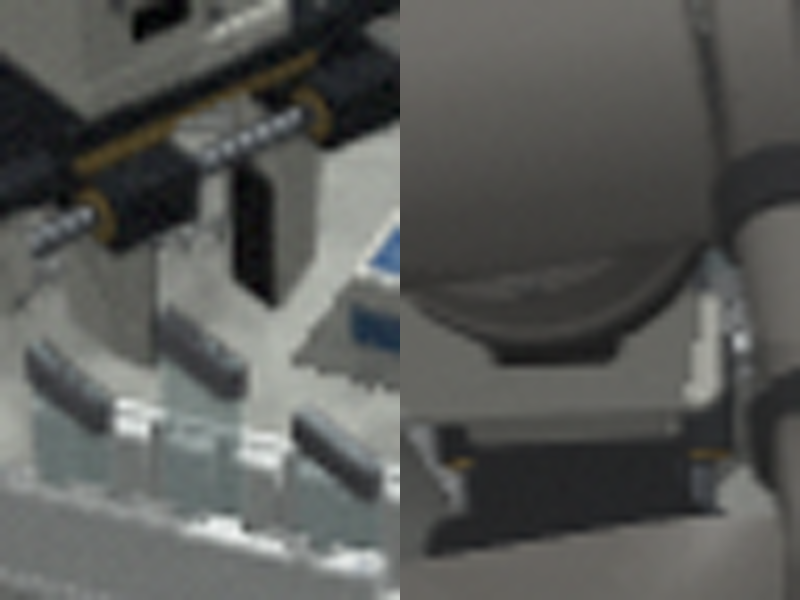

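Emit:
carry_out:
  commands:
    - [[0,0,0.018],0,0.45]
    - [[0,0,0.017],0,0.45]
    - [[0,0,0],0,0.3]
    - [[0,0,0],0,0.15]
    - [[0,0,0],0,0]
    - [[0,0,0],0,0]
    - [[0,0,0],0,0]
  newtons: 15

```text
time: 8.93
tool_pos: [0.5531, 0.1808, 0.0932]
tool_rot: [3.14, -0.0, 1.639]
contact_force: [-0.2, -0.3, 1.7]
opening: 0.0078
grip_force: 15.0
```

Emit:
carry_out:
  commands:
    - [[0,0,-0.01],0,0]
    - [[0,0,-0.015],0,0]
    - [[0,0,-0.02],0,0]
    - [[0,0,-0.02],0,0]
    - [[0,0,-0.02],0,0]
    - [[0,0,-0.02],0,0]
    - [[0,0,0],0,0]
    - [[-0.025,0.007,0],0,0]
    - [[-0.025,0.007,0],0,0]
    - [[-0.025,0.007,0],0,0]
    - [[-0.025,0.007,0],0,0]
    - [[-0.025,0.007,0],0,0]
    - [[-0.025,0.007,0],0,0]
    - [[-0.025,0.007,0],0,0]
    - [[-0.0236,0.0073,0],0,0]
    - [[0,0,0],0.101,0]
    - [[0,0,0],0.101,0]
    - [[0,0,0],0.101,0]
    - [[0,0,0],0.1,0]
    - [[0,0,0],0,0]

```text
time: 11.42
tool_pos: [0.6223, -0.0138, 0.1973]
tool_rot: [-3.141, 0.0, 1.237]
contact_force: [-0.1, -0.1, 0.3]
opening: 0.0082
grip_force: 15.0
```

```bash
python3 look.py p2.png 326 205 327 185
```

```text
[ 0.62235556 -0.01366745  0.19741996] [-3.14119142e+00  1.47346299e-04  1.23782650e+00]
```

View pics/p2.png

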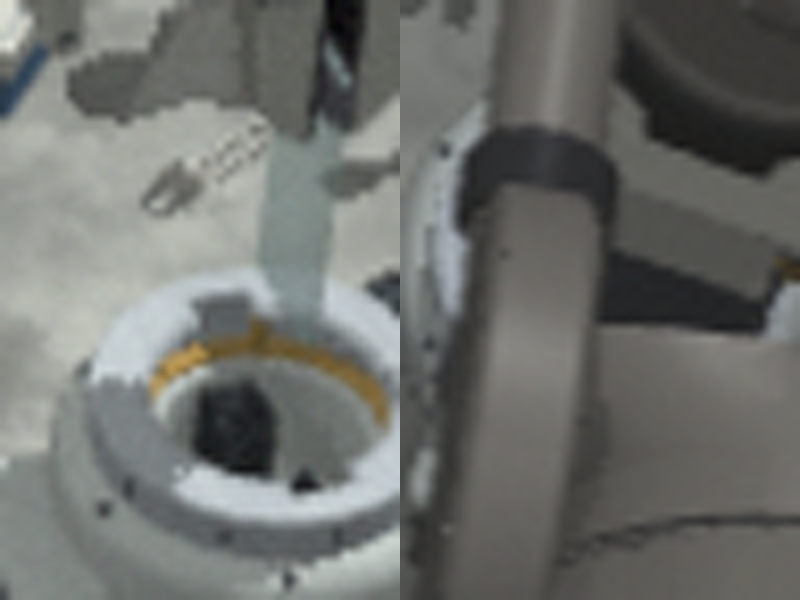

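```bash
python3 - <<'E'
from fit import *
D=np.load("pics0.npz",allow_pickle=True);s=D["s"].item()
f=lambda u,v:[round((u+.5-302)*8.333),round((v+.5-169)*8.333)]
th=-.333;y=np.array([-np.sin(th),np.cos(th)])
for k in(-.018,0,.018): print("bot",f(*proj(s,[*(np.array([.62235,-.0137])+k*y),.112])))
for k in(-.033,.033): print("gap",f(*proj(s,[*(np.array([.6227,-.0135])+k*y),.08])))
E
```

```text
bot [305, 352]
bot [279, 307]
bot [255, 264]
gap [315, 473]
gap [226, 312]
```

```bash
python3 - <<'E'
from fit import *
s=robot.read_camera("scene");save(s,"s3.png")
f=lambda u,v:[round((u+.5-302)*8.333),round((v+.5-169)*8.333)]
th=-.333;X=np.array([np.cos(th),np.sin(th)]);y=np.array([-np.sin(th),np.cos(th)])
for z in(.112,.15,.178):
  for i in(-.002,.002):
    print(z,i,[f(*proj(s,[*(np.array([.62235,-.0137])+k*y+i*X),z])) for k in(-.018,.018)])
t=np.array([.62235,-.0137])
for i in(-.023,-.004,.004,.023): print("finger",i,[f(*proj(s,[*(t+k*y+i*X),.180])) for k in(-.0095,.0095)])
g=s["pixels"].astype(int)
for r in(190,195,200): print(r,g[r,328:346].sum(1)//3, "cols 328..")
im=s["pixels"][165:215,300:370,::-1]; im=cv2.resize(im,(784,560),interpolation=cv2.INTER_CUBIC)
for z in(.112,):
  P=[[int((proj(s,[*(t+k*y+i*X),z])[0]+.5-300)*11.2),int((proj(s,[*(t+k*y+i*X),z])[1]+.5-165)*11.2)] for k,i in((-.018,-.002),(.018,-.002),(.018,.002),(-.018,.002))]
  cv2.polylines(im,[np.array(P)],True,(0,0,255),1)
cv2.imwrite("pics/o3.png",im)
E
```

```text
0.112 -0.002 [[298, 353], [248, 266]]
0.112 0.002 [[312, 350], [261, 263]]
0.15 -0.002 [[312, 247], [260, 160]]
0.15 0.002 [[326, 244], [274, 157]]
0.178 -0.002 [[323, 165], [269, 79]]
0.178 0.002 [[337, 163], [284, 76]]
finger -0.023 [[234, 154], [206, 108]]
finger -0.004 [[303, 140], [275, 94]]
finger 0.004 [[332, 134], [304, 89]]
finger 0.023 [[401, 121], [372, 75]]
190 [142 169 179 179 179 167 137 136 136 136 133 130 109  99  94  90  91  91] cols 328..
195 [166 168 174 177 170 144 136 132 137 138 135 134 128 132 169 163 165 161] cols 328..
200 [164 168 166 165 159 129 131 130 129 130 129 130 129 151 168 166 168 168] cols 328..
```

View pics/o3.png

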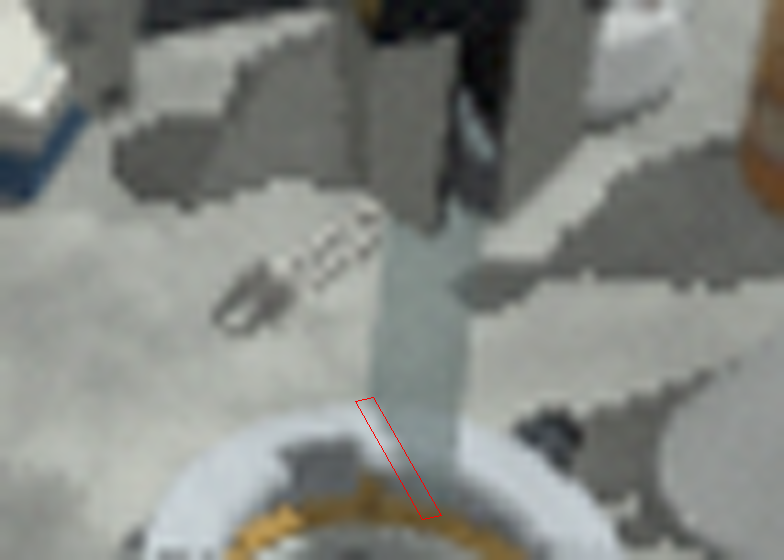

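Emit:
carry_out:
  commands:
    - [[0,0,0.017],0,0]
    - [[0,0,0.017],0,0]
    - [[0,0,0.016],0,0]
    - [[0,0,0],0,0]
    - [[0,0,0.004],0,0]
    - [[0,0,0.004],0,0]
    - [[0,0,0.004],0,0]
    - [[0,0,0],0,0]

```text
time: 12.58
tool_pos: [0.6222, -0.0136, 0.1354]
tool_rot: [-3.141, 0.0, 1.236]
contact_force: [-0.1, -0.3, -0.1]
opening: 0.0078
grip_force: 15.0
```

Emit:
carry_out:
  commands:
    - [[0,0,0.004],0,0]
    - [[0,0,0.004],0,0]
    - [[0,0,0.004],0,0]
    - [[0,0,0.004],0,0]
    - [[0,0,0.003],0,0]
    - [[0,0,0],0,0]

```text
time: 13.32
tool_pos: [0.6223, -0.0135, 0.1164]
tool_rot: [-3.141, 0.0, 1.236]
contact_force: [-1.1, 0.1, -0.4]
opening: 0.0076
grip_force: 15.0
```

Emit:
carry_out:
  commands:
    - [[0,0,0.003],0,0]
    - [[0,0,0.003],0,0]
    - [[0,0,0.002],0,0]
    - [[0,0,0],0,0]

```text
time: 13.82
tool_pos: [0.6225, -0.0136, 0.1092]
tool_rot: [3.141, 0.0, 1.236]
contact_force: [-1.7, 0.1, 3.7]
opening: 0.0084
grip_force: 15.0
```

Emit:
carry_out:
  commands:
    - [[0,0,0],0,0.1]
    - [[0,0,0],0,0.2]
    - [[0,0,0],0,0.35]
    - [[0,0,0],0,0.35]
    - [[0,0,-0.01],0,0.35]
    - [[0,0,-0.02],0,0.4]
    - [[0,0,-0.03],0,0.5]
    - [[0,0,-0.035],0,0.5]
    - [[0,0,0],0,0.5]

```text
time: 14.95
tool_pos: [0.624, -0.0137, 0.2078]
tool_rot: [3.134, -0.001, 1.236]
contact_force: [-0.1, -0.7, -0.9]
opening: 0.0457
grip_force: 0.0
```

Emit:
carry_out:
  commands:
    - [[-0.015,-0.029,0],0,0.5]
    - [[-0.015,-0.029,0],0,0.5]
    - [[-0.015,-0.029,0],0,0.5]
    - [[-0.015,-0.029,0],0,0.5]
    - [[-0.015,-0.029,0],0,0.5]
    - [[-0.015,-0.03,0],0,0.5]
    - [[0,0,0],-0.154,0.5]
    - [[0,0,0],-0.154,0.5]
    - [[0,0,0],-0.154,0.5]
    - [[0,0,0],-0.154,0.5]
    - [[0,0,0],-0.154,0.5]
    - [[0,0,0.03],0,0.5]
    - [[0,0,0.03],0,0.5]
    - [[0,0,0.03],0,0.5]
    - [[0,0,0],0,0.5]

```text
time: 16.82
tool_pos: [0.4258, -0.0406, 0.1121]
tool_rot: [-3.138, -0.003, 2.006]
contact_force: [0.2, -1.0, 1.4]
opening: 0.0462
grip_force: 0.0
```

```bash
cat > ov.py <<'E'
from fit import *
s=robot.read_camera("scene");t=robot.read_camera("top")
st=robot.observe();p=st["tool_pos"];psi=st["tool_rot"][2];print(p,psi)
print("rim visible fit",fit([.6227,-.0135,-.335],np.vstack([circ(.05,.08),circ(.0355,.08)]),(s,),False))
def crop(pic,x,y,segs):
    im=cv2.resize(pic["pixels"][y-36:y+36,x-24:x+24,::-1],(400,600),interpolation=cv2.INTER_CUBIC);k=8.333
    for a,b in segs:
        q=[tuple(int((c+.5-o)*k) for c,o in zip(proj(pic,w),(x-24,y-36))) for w in(a,b)];cv2.line(im,*q,(0,0,255),1)
    return im
X=np.array([np.sin(psi),-np.cos(psi),0]);Y=np.array([np.cos(psi),np.sin(psi),0])
o=np.array([p[0],p[1],.084]);c=[o+i*.007*X+j*.028*Y for i,j in((1,1),(1,-1),(-1,-1),(-1,1))]
seg=[(c[i],c[(i+1)%4]) for i in range(4)]
th=-.333;u=np.array([np.cos(th),np.sin(th),0]);v=np.array([-u[1],u[0],0])
q=np.array([.6227,-.0135,.116]);c=[q+i*.004*u+j*.018*v for i,j in((1,1),(1,-1),(-1,-1),(-1,1))]
sg=[(c[i],c[(i+1)%4]) for i in range(4)]
cv2.imwrite("pics/l1.png",np.hstack([crop(s,272,260,seg),crop(s,332,215,sg)]))
save(t,"t4.png")
E
python3 ov.py
```

```text
[ 0.42770072 -0.04104026  0.1141912 ] 2.0058511199723164
rim visible fit [ 0.623  -0.0142 -0.3151 13.5821]
```

View pics/l1.png

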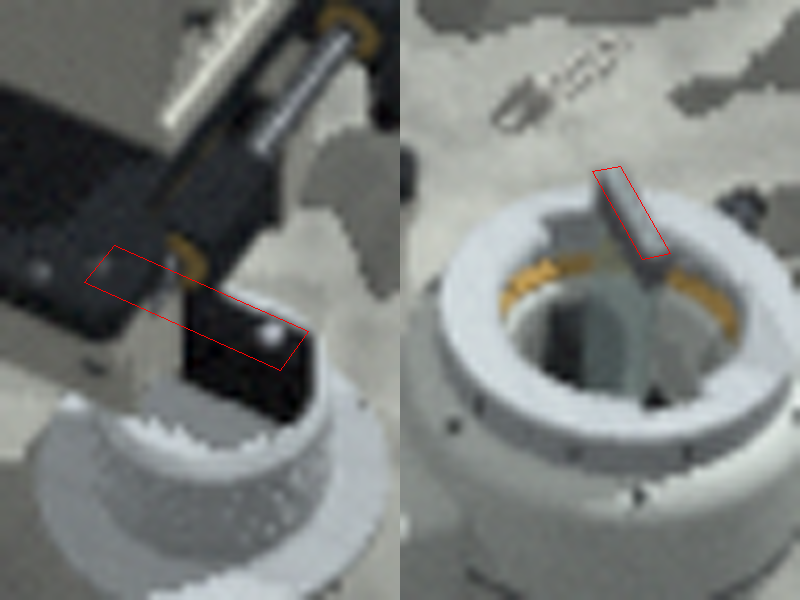

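Emit:
carry_out:
  commands:
    - [[0,0,0.018],0,0.45]
    - [[0,0,0.018],0,0.45]
    - [[0,0,0],0,0.3]
    - [[0,0,0],0,0.15]
    - [[0,0,0],0,0]
    - [[0,0,0],0,0]
    - [[0,0,0],0,0]
  newtons: 40

```text
time: 17.8
tool_pos: [0.4282, -0.0411, 0.0785]
tool_rot: [3.14, 0.001, 2.006]
contact_force: [-0.3, 0.5, 6.4]
opening: 0.0139
grip_force: 39.9
```

Emit:
carry_out:
  commands:
    - [[0,0,-0.01],0,0]
    - [[0,0,-0.02],0,0]
    - [[0,0,-0.03],0,0]
    - [[0,0,-0.03],0,0]
    - [[0,0,-0.03],0,0]
    - [[0,0,-0.028],0,0]
    - [[0,0,0],0.154,0]
    - [[0,0,0],0.154,0]
    - [[0,0,0],0.154,0]
    - [[0,0,0],0.154,0]
    - [[0,0,0],0.154,0]
    - [[0.0128,0.025,0],0,0]
    - [[0.0128,0.025,0],0,0]
    - [[0.0128,0.025,0],0,0]
    - [[0.0128,0.025,0],0,0]
    - [[0.0128,0.025,0],0,0]
    - [[0.0128,0.025,0],0,0]
    - [[0.0128,0.025,0],0,0]
    - [[0,0,0],0,0]
    - [[0,0,0],0,0]

```text
time: 20.3
tool_pos: [0.6213, -0.0139, 0.2254]
tool_rot: [-3.14, 0.001, 1.236]
contact_force: [-0.7, 0.2, -2.9]
opening: 0.0139
grip_force: 39.9
```

```bash
python3 - <<'E'
from fit import *
s=robot.read_camera("scene");t=robot.read_camera("top")
st=robot.observe();p=st["tool_pos"];print(p,st["tool_rot"],st["opening"])
zl=p[2]-.0785
th=st["tool_rot"][2]-np.pi/2
# lid seen from the side: flange circle edge fit at known height
for z0 in(.014,.018): print(fit([p[0],p[1],th],circ(.046,zl+z0,90),(s,),False,span=.006))
x,y=332,195;k=8.333
im=cv2.resize(s["pixels"][y-36:y+36,x-48:x+48,::-1],(800,600),interpolation=cv2.INTER_CUBIC)
for P in (circ(.046,zl+.018,90),circ(.031,zl,90),circ(.031,zl+.058,90)):
    q=np.array([[int((c+.5-o)*k) for c,o in zip(proj(s,w+[p[0],p[1],0]),(x-48,y-36))] for w in P]);cv2.polylines(im,[q],True,(0,0,255),1)
cv2.imwrite("pics/l2.png",im)
E
```

```text
[ 0.62137097 -0.01399671  0.22586922] [-3.14088392e+00  2.99283786e-04  1.23563009e+00] 0.013931125665220472
[ 0.6222 -0.0149 -0.4127 10.464 ]
[ 0.6188 -0.0188 -0.3076 10.4919]
```

View pics/l2.png

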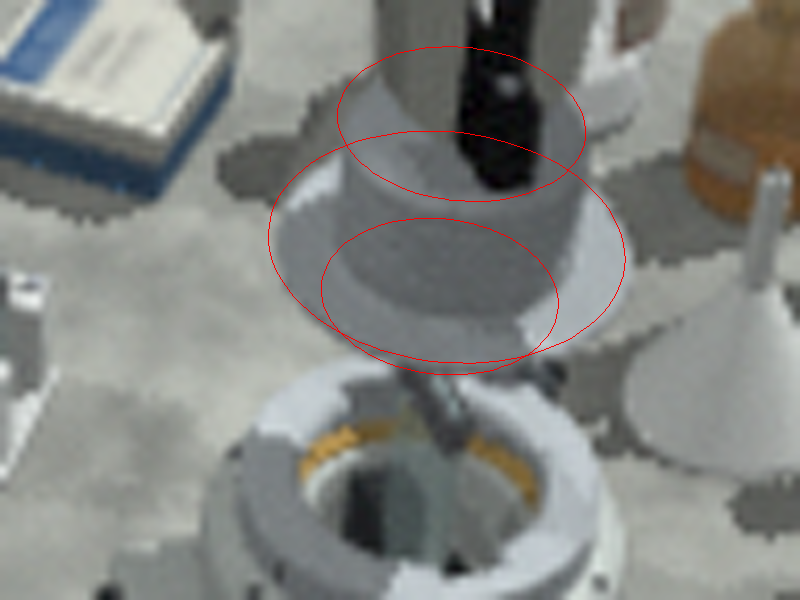

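Emit:
carry_out:
  commands:
    - [[0.0003,0.0012,0.015],0,0]
    - [[0,0,0.02],0,0]
    - [[0,0,0.02],0,0]
    - [[0,0,0.006],0,0]
    - [[0,0,0],0,0]
    - [[0,0,0.0025],0,0]
    - [[0,0,0.0025],0,0]
    - [[0,0,0],0,0]

```text
time: 21.4
tool_pos: [0.6235, -0.014, 0.1598]
tool_rot: [3.141, 0.0, 1.236]
contact_force: [0.1, -0.0, -1.5]
opening: 0.014
grip_force: 39.9
```

Emit:
carry_out:
  commands:
    - [[0,0,0.0025],0,0]
    - [[0,0,0.0025],0,0]
    - [[0,0,0.002],0,0]
    - [[0,0,0],0,0]

```text
time: 21.9
tool_pos: [0.6237, -0.0136, 0.1563]
tool_rot: [3.139, -0.001, 1.236]
contact_force: [-7.8, 2.3, 18.4]
opening: 0.0137
grip_force: 40.0
```

Emit:
carry_out:
  commands:
    - [[0,0,-0.002],0,0]
    - [[0,-0.002,0],0,0]
    - [[0,0,0.002],0,0]
    - [[0,0,0],0,0]

```text
time: 22.4
tool_pos: [0.6212, -0.0134, 0.1517]
tool_rot: [-3.14, 0.0, 1.236]
contact_force: [-0.9, 0.1, -2.1]
opening: 0.0136
grip_force: 39.9
```

Emit:
carry_out:
  commands:
    - [[0,0,0.002],0,0]
    - [[0,0,0.002],0,0]
    - [[0,0,0.002],0,0]
    - [[0,0,0],0,0]

```text
time: 22.9
tool_pos: [0.6215, -0.0134, 0.1464]
tool_rot: [-3.141, 0.0, 1.236]
contact_force: [-0.8, -0.2, -1.5]
opening: 0.0139
grip_force: 39.9
```

Emit:
carry_out:
  commands:
    - [[0,0,0.001],0,0]
    - [[0,0,0.001],0,0]
    - [[0,0,0.001],0,0]
    - [[0,0,0],0,0]

```text
time: 23.4
tool_pos: [0.6217, -0.0134, 0.1446]
tool_rot: [3.141, -0.0, 1.236]
contact_force: [-1.9, 0.5, 4.8]
opening: 0.014
grip_force: 39.9
```

Emit:
carry_out:
  commands:
    - [[0,0,0],0.08,0]
    - [[0,0,0],0.08,0]
    - [[0,0,0],0.08,0]
    - [[0,0,0],0.06,0]
    - [[0,0,0],0,0]

```text
time: 24.02
tool_pos: [0.6214, -0.0129, 0.1446]
tool_rot: [-3.142, -0.0, 0.936]
contact_force: [-3.6, 2.6, 6.9]
opening: 0.0134
grip_force: 39.9
```

```bash
python3 -c "
from h import *
o=robot.observe();print({k:np.round(o[k],3) for k in('tool_pos','tool_rot','contact_force','torque','grip_force','qpos')})"
```

```text
{'tool_pos': array([ 0.621, -0.013,  0.145]), 'tool_rot': array([-3.142, -0.   ,  0.936]), 'contact_force': array([-3.584,  2.589,  6.948]), 'torque': array([ 0.258,  0.593, -0.01 ]), 'grip_force': np.float64(39.929), 'qpos': array([-0.144,  0.603,  1.378,  0.   ,  1.16 ,  0.491])}
```

Emit:
carry_out:
  commands:
    - [[0,0,0],0.08,0]
    - [[0,0,0],0.08,0]
    - [[0,0,0],0.08,0]
    - [[0,0,0],0.07,0]
    - [[0,0,0],0,0]
    - [[0,0,0],0,0]
    - [[0,0,0],0,0]

```text
time: 24.9
tool_pos: [0.6213, -0.0126, 0.1446]
tool_rot: [-3.141, -0.0, 0.626]
contact_force: [-2.9, 3.4, 5.4]
opening: 0.0135
grip_force: 39.9
```

```bash
python3 - <<'E'
from fit import *
s=robot.read_camera("scene")
o=robot.observe();print({k:np.round(o[k],3) for k in('time','tool_pos','tool_rot','contact_force','torque','grip_force','opening')})
x,y=332,205;k=8.333
im=cv2.resize(s["pixels"][y-36:y+36,x-48:x+48,::-1],(800,600),interpolation=cv2.INTER_CUBIC)
for P in (circ(.046,.084,90),):
    q=np.array([[int((c+.5-o_)*k) for c,o_ in zip(proj(s,w+[.6222,-.0133,0]),(x-48,y-36))] for w in P]);cv2.polylines(im,[q],True,(0,0,255),1)
cv2.imwrite("pics/l3.png",im)
E
```

```text
{'time': np.float64(24.95), 'tool_pos': array([ 0.621, -0.013,  0.145]), 'tool_rot': array([-3.141e+00, -1.000e-03,  6.260e-01]), 'contact_force': array([-3.992,  3.25 ,  6.914]), 'torque': array([0.526, 0.632, 0.133]), 'grip_force': np.float64(39.926), 'opening': np.float64(0.014)}
```

View pics/l3.png

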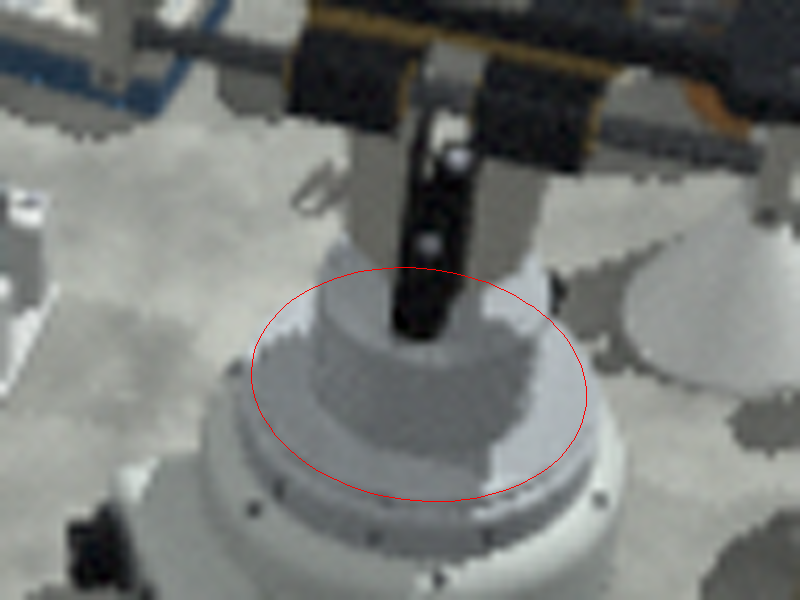

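The picture shows the lid seated on the collar, its flange on the projected rim circle and the bar at about (430, 240) held between the fingers. The turn is 0.61 rad with a spring moment present. I'm handing in.

```bash
python3 -c "
from cell import robot
print(robot.hand_in())"
```

```text
the job is handed in; nothing more can be done
None
```

The job is handed in at about 25 s: the tall plate stands on the slot floor in the chamber, and the lid is seated and held at about 35 degrees with a 40 N grip; the hand-in returned no verdict.

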